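Lay a carton down for labelling

ROBOT

A 6-joint arm with a two-finger parallel gripper is mounted at the origin on a cart in front of the work surface, level with it; the furniture and walls round the work are solid. World frame = base frame: x ahead of the robot, y to its left, z up, the work surface at z = 0. Lengths are in m, angles in rad, forces in N, time in s.
With the tool pointing down it reaches from about 0.325 to 0.925 m from the base axis. Payload 3.1 kg.
Tool frame: the origin (TCP) lies midway between the tips of the shut fingers; the grasp point (between the pads) lies 19 mm behind it (tcp_to_grasp is the distance from the TCP to the grasp point, in m); z points along the fingers, y is the line along which they close (so a half turn about z gives the same grasp; the last joint's range is limited). The gripper opens to 85 mm and grips with 20 to 120 N. Pads are 22 mm wide; open, the fingers measure 114 mm over their backs; the gripper's body (76 mm by 85 mm) begins 54 mm behind the grasp point. The pads swing forward as they close: fully open they stand 13 mm farther back than shut.
Start: joints at [-0.112, 0.217, 1.613, -0, 1.311, -0.112], TCP at [0.625, 0, 0.231] pointing down, gripper open.
Joint ranges: [-2.75, 2.75], [-0.78, 2.1], [0.31, 2.55], [-1.13, 4.27], [0.13, 2.63], [-2.58, 2.58]. Speed limits (rad/s): [2.79, 2.79, 3.14, 3.14, 3.14, 3.14].

INTERFACE

Orientations are given as a unit quaternion [x, y, z, w].
In Python, from plant import get_obs, get_image, camera_params, finish_job, masks_of, tcp_to_grasp gives the robot as it stands.
- The arm moves only by the shell command python3 -m creep 'ROWS'. ROWS is JSON, one flat list of numbers, 7 for each row, row after row: the shift along the world's x, y, z in cm, then the turn, a rotation vector about the world's x, y, z in degrees, then the finger opening in cm, from 0 to 8.54. A call has 1 to 12 rows; each row shifts and turns the commanded pose from where the row before left it; what a row does not reach is not made up. A row lasts 1/8 s, in which the tool goes at most 62.5 mm and 10.7 degrees, less where a joint would pass 70% of its speed; a pose out of reach is approached as far as the arm can. A call is refused whole if a number of a shift passes 6.25 or a number of a turn 10.7, either way. A call with a gripper value outside its range is refused whole. The fingers move at their own pace and stop on an object; the grip force is fixed at half the most. Time passes only in rows, so rows that do not move let the fingers close. It gives the time, the measured TCP pose, the force, the opening and the grip force at its end, in the units of the state.
- get_obs(): the state, without advancing time (a new reading comes with each control period).
- get_image(name): name is "scene" or "side" or "wrist"; returns the picture (420x560x3 uint8, red, green, blue); there is no depth.
- camera_params(name): a dict with "mtx" (3x3 intrinsics, pixels), "rvec" (rotation vector, rad) and "tvec" (3), from world to camera coordinates, as OpenCV has them; the wrist camera has in their place "T_tool_cam" (4x4, takes a point from camera to tool coordinates, whose origin is the TCP and whose axes are the flange's). Camera axes: x right, y down, z forward; pixel columns grow to the right and rows downward; lengths in m; the calibration is good to about 2 mm. A picture is of the moment at which its call begins: read the wrist's pose just before it. camera_params takes no time and is no camera call.
- finish_job(): hands the job in; it is judged then, once.
Trained networks look in the newest picture that a camera, given by its name, has taken for a name from the list of things; names that differ only in an ending like _2 or _b are one class to them, and where a whole thing is asked for, a point or a joint stands for the part that bears it (a point fixed in the world has none). Each returns a list of dicts, best first, with "conf" (0 to 1); they miss things now and then, are a little off and sometimes report something else, mostly with a low value. They report only what shows in the picture. A call takes as long as a camera call. They do not tell look-alikes from the thing itself.
- masks_of(camera, thing): "region" (420x560 bool, what is visible of it) and "rect" ([left, top, right, bottom] in pixels, round what is visible of it).
The state is a dict: "clock": time; "joint_pos": joint angles; "joint_vel": joint speeds; "tau": joint torques, N m; "tcp_pos": TCP position; "tcp_rot": TCP orientation; "ft_force": force on the tool from outside, world axes, zero at the start; "moment": the same for the moment, N m; "finger_gap": finger opening in m; "grip_force": force on a finger pad.
Only numpy, scipy, OpenCV 4.12 (cv2) and the standard library are available. Lean on these libraries where they do the work, as an engineer would, in place of code of your own. Each camera call takes 0.05 s, during which the arm holds its last target. There are 200 camera calls.

TASK

A green and a red carton stand on the labelling board. By pushing with the fingertips, tip the green carton over towards the metal stop bar so that it lies flat on the board with its white panel up, then push it along the board until its top end lies flush against the bar. Only push it, never lift it off the board, and leave the red carton and the spice jar beside the board where they stand.

Things in the scene. Friction and masses are not known exactly. Their poses are not given: they have to be found in the camera images.
- board: white labelling board fixed to the table, 320 (its x) x 270 mm (its y), top 8 mm above the table; origin at the centre of its underside. At its far (+x) end an aluminium stop bar lies along y, 20 mm thick, 262 mm long, rising 22 mm above the board. Grey lane lines run along x. Place and yaw vary.
- stop (a point): middle of the stop bar's near face, at board x = +115 mm, y = 0, on the board's surface; axes as the board's (x points into the bar, y along it)
- green_carton: green closed carton, 0.14 to 0.28 kg, loose, standing in the left or right lane of the board: 45 mm deep (x), 70 wide (y), 130 tall (z). Origin: centre of its underside. White panel on its -x face, towards the robot; its +x face looks at the stop bar within 0.13 rad. 1 N high on the panel tips it; past 20 degrees it falls by itself onto its +x face, panel up
- green_carton_top (a point): centre of the green carton's top end, 130 mm along its z from its origin; same axes. After tipping it points to the bar, some 60 to 110 mm short of it; lying, the carton slides at 1 to 4 N (more for a moment as it starts)
- green_carton_mid (a point): centre of the green carton; same axes
- red_carton: red carton of the same size and make, standing in the other lane, its middle about 130 mm beside the green one's; must stay as it is. Origin at the centre of its underside
- spice_jar: spice jar (brown label) with a dark cap standing on the table right of the board, 44 mm across, 96 mm high; origin under its centre; must stay as it is
Not all that is in view belongs to the job. Leave any purple look-alike of the green_carton alone.

How it is judged:
By the outcome, as a careful person would: the job done as asked, in the order asked, and still so for the second after the job is handed in, with the robot touching nothing.
It also fails if it takes over 45 s, if anything falls off the work surface, if the arm or the gripper's body presses on something with over 40 N, if the wrist force passes 120 N, or if a joint passes its speed limit or range.

## Working session

There is one attempt and no reset: what is moved stays moved. The work goes in short steps, Python scripts to look and compute and a shell command to move; the robot and the scene stay as the last step left them, time stands still between calls to the robot, and variables do not carry over. Pictures are saved under pics/ and viewed, at most 10 in all, crops included, and the job is handed in when it is done.

```bash
mkdir -p pics
cat > h.py <<'E'
import numpy as np,cv2
from plant import *
def cam(n):
    p=camera_params(n)
    if 'rvec' in p:
        R=cv2.Rodrigues(np.array(p['rvec'],float))[0];t=np.array(p['tvec'],float).ravel()
        return np.array(p['mtx']),R,t
    from scipy.spatial.transform import Rotation as Ro
    o=get_obs();T=np.eye(4);T[:3,:3]=Ro.from_quat(o['tcp_rot']).as_matrix();T[:3,3]=o['tcp_pos']
    W=np.linalg.inv(T@np.array(p['T_tool_cam']));return np.array(p['mtx']),W[:3,:3],W[:3,3]
def onz(n,uv,z):
    K,R,t=cam(n);d=R.T@np.linalg.inv(K)@np.array([*uv,1.]);c=-R.T@t
    return c+d*(z-c[2])/d[2]
def proj(n,P):
    K,R,t=cam(n);q=K@(R@np.array(P,float).reshape(-1,3).T+t[:,None]);return (q[:2]/q[2]).T
def save(n,f):
    im=get_image(n);cv2.imwrite('pics/'+f,im[:,:,::-1]);return im
E
python3 - <<'E'
from h import *
for n in['scene','side']:
    save(n,n+'0.png')
    K,R,t=cam(n);print(n,-R.T@t)
    for th in['green_carton','red_carton','board','spice_jar']:
        for m in masks_of(n,th)[:3]:print(th,m['conf'],m['rect'])
E
```

```text
scene [-0.05246636 -0.58784122  0.60405877]
green_carton 0.94 [211.8, 189.4, 249.5, 248.7]
green_carton 0.63 [117.4, 180.6, 157.7, 233.2]
red_carton 0.94 [266.0, 201.0, 304.4, 265.4]
board 0.63 [199.5, 181.5, 344.4, 274.7]
spice_jar 0.94 [346.0, 310.7, 377.0, 364.9]
side [0.31904634 0.84275448 0.83657263]
green_carton 0.66 [286.3, 190.8, 310.4, 219.0]
green_carton 0.6 [282.0, 215.4, 311.7, 273.4]
green_carton 0.57 [312.5, 285.9, 352.3, 357.7]
red_carton 0.63 [286.4, 188.7, 306.4, 219.6]
board 0.9 [192.3, 215.4, 316.1, 287.7]
board 0.18 [284.1, 215.7, 310.5, 274.4]
spice_jar 0.62 [333.3, 162.0, 353.3, 194.6]
```

View pics/scene0.png

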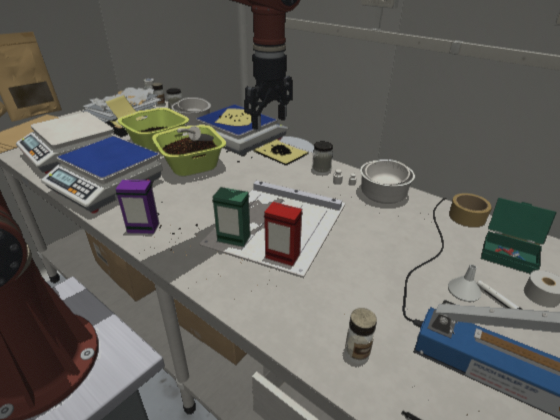

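View pics/side0.png

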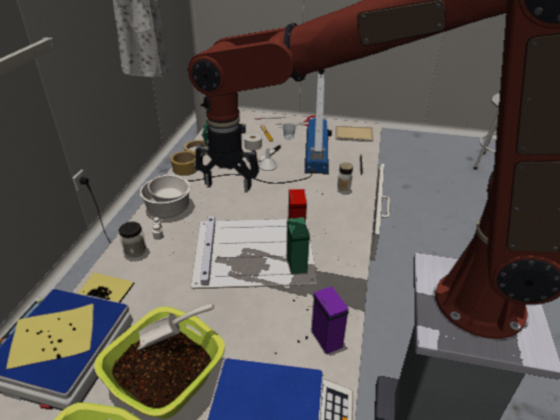

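The scene view shows green at about (232,217), red at (283,234), the purple look-alike at (138,207) and the stop bar from (253,187) to (342,207). In the side view green is at (298,245). Next I'll zoom in for corners.

Run:
```python
from h import *
a=cv2.imread('pics/scene0.png')[175:275,195:350];b=cv2.imread('pics/side0.png')[185:295,185:325]
cv2.imwrite('pics/sc_z.png',cv2.resize(a,None,fx=5,fy=5,interpolation=cv2.INTER_CUBIC))
cv2.imwrite('pics/si_z.png',cv2.resize(b,None,fx=5,fy=5,interpolation=cv2.INTER_CUBIC))
```

```text
(no output)
```

View pics/sc_z.png

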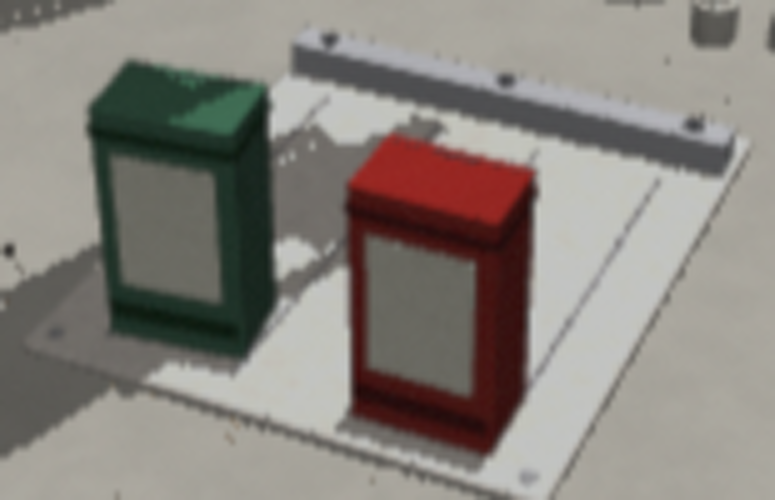

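View pics/si_z.png

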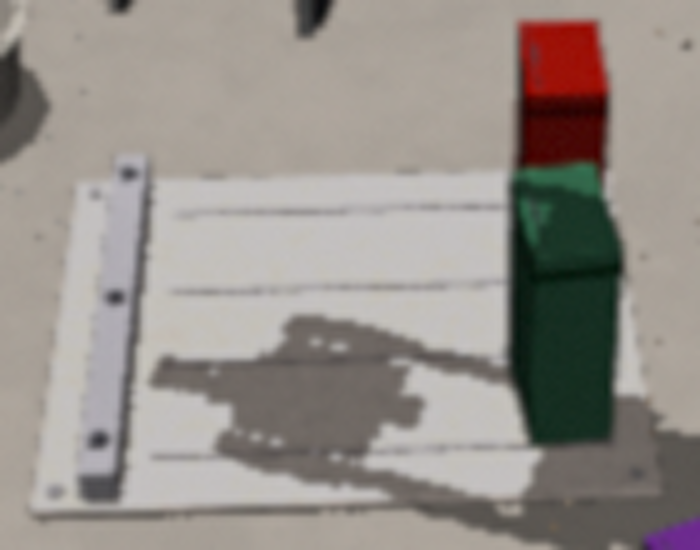

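Run:
```python
from h import *
from scipy.optimize import least_squares
off={'scene':(195,175),'side':(185,185)}
px=lambda n,p:(np.array(p)+.5)/5-.5+off[n]
def fit(obs,x0,zb):
    def r(x):
        c,s=np.cos(x[2]),np.sin(x[2])
        return np.concatenate([(proj(n,[x[0]+c*P[0]-s*P[1],x[1]+s*P[0]+c*P[1],P[2]+zb])[0]-px(n,p)) for n,P,p in obs])
    s=least_squares(r,x0,loss='soft_l1');print(s.x.round(4),r(s.x).reshape(-1,2).round(1).tolist());return s.x
B=[('scene',(-.16,.135,.008),(28,346)),('scene',(.16,-.135,.008),(750,142)),('scene',(.115,.131,.008),(293,75)),('scene',(.115,-.131,.008),(725,175)),('scene',(.115,.131,.03),(293,45)),
('side',(.16,-.135,.008),(78,182)),('side',(.16,.135,.008),(32,509)),('side',(-.16,.135,.008),(660,490)),('side',(.115,-.131,.03),(148,155)),('side',(.115,.131,.03),(115,475))]
b=fit(B,[.6,0,0],0)
h=.0225;w=.035
G=[('scene',(-h,w,0),(112,330)),('scene',(-h,-w,0),(245,357)),('scene',(h,-w,0),(275,307)),('scene',(-h,w,.13),(90,104)),('scene',(-h,-w,.13),(238,136)),('scene',(h,-w,.13),(268,88)),('scene',(h,w,.13),(130,62)),
('side',(h,w,0),(535,441)),('side',(-h,w,0),(612,441)),('side',(h,-w,.13),(512,178)),('side',(-h,-w,.13),(598,165)),('side',(-h,w,.13),(620,265)),('side',(h,w,.13),(533,275))]
g=fit(G,[.5,.06,0],.008)
R=[('scene',(-h,w,0),(350,415)),('scene',(-h,-w,0),(490,455)),('scene',(-h,w,.13),(348,185)),('scene',(-h,-w,.13),(495,227)),('scene',(h,-w,.13),(535,172)),('scene',(h,w,.13),(390,135)),
('side',(h,-w,.13),(518,22)),('side',(-h,-w,.13),(598,22)),('side',(-h,w,.13),(607,95)),('side',(h,w,.13),(525,98))]
r=fit(R,[.5,-.06,0],.008)
c,s=np.cos(b[2]),np.sin(b[2]);M=np.array([[c,s],[-s,c]])
print('green in board',M@(g[:2]-b[:2]),g[2]-b[2],'red',M@(r[:2]-b[:2]))
print(get_obs()['clock'])
```

```text
[ 0.5844 -0.0606  0.2753] [[-1.3, -0.5], [0.7, -0.6], [-0.4, -0.1], [-0.3, 0.7], [-0.6, -0.7], [-0.7, -0.6], [-0.6, -0.0], [0.8, -0.6], [-0.2, -0.7], [0.2, -1.2]]
[ 0.4588 -0.0254  0.3733] [[-0.6, 0.9], [-0.3, 1.5], [0.8, 0.3], [-1.1, 0.3], [-1.5, -0.5], [0.2, -1.1], [-0.3, -1.0], [-1.7, 1.8], [-0.0, -0.0], [-0.8, -1.9], [-0.5, -0.8], [0.8, -3.5], [-0.1, -3.8]]
[ 0.4848 -0.1566  0.2571] [[-0.5, 0.3], [-0.4, 1.2], [-1.0, -0.6], [0.2, -0.7], [0.5, -0.8], [-0.1, -1.1], [-0.1, -0.7], [0.0, -0.9], [0.4, -0.9], [-0.1, -1.2]]
green in board [-0.11125125  0.06806551] 0.09797535932409362 red [-0.12191331 -0.06529201]
0.5
```

```bash
python3 -c "
from h import *
from scipy.spatial.transform import Rotation as R
o=get_obs();print(o['tcp_pos'],R.from_quat(o['tcp_rot']).as_matrix().round(2).tolist())"
python3 -m creep '[-4,-0.9,0,0,0,3.5,4, -4.2,-1,0,0,0,3.5,4, -4.2,-1,0,0,0,3.5,4, -4.2,-1,0,0,0,3.5,4, -4.2,-1,0,0,0,3.5,4, -4.2,-1,0,0,0,3.5,4, 0,0,0,0,0,0,4, 0,0,0,0,0,0,4]'
```

```text
[6.24963591e-01 3.12866831e-05 2.31247049e-01] [[0.0, 1.0, -0.0], [1.0, -0.0, 0.0], [0.0, -0.0, -1.0]]
clock: 1.5
tcp_pos: [0.3758, -0.0591, 0.2319]
tcp_rot: [0.567, 0.824, 0.0, 0.001]
ft_force: [0.1, 1.3, -0.0]
finger_gap: 0.04
grip_force: 0.0
```

```bash
python3 -m creep '[0,0,-1.2,0,0,-10,4, 0,0,-1.2,0,0,-10,4, 0,0,-1.2,0,0,-10,4, 0,0,-1.2,0,0,-10,4, 0,0,-1.2,0,0,-10,4, 0,0,-1.2,0,0,-10,4, 0,0,-1.2,0,0,-10,4, 0,0,-1.2,0,0,-10,4, 0,0,-1.2,0,0,-10,4, 0,0,0,0,0,0,4]'
python3 - <<'E'
from h import *
save('wrist','w1.png');save('side','s1.png')
a=cv2.imread('pics/w1.png');b=cv2.imread('pics/s1.png')
cv2.imwrite('pics/c1.png',cv2.resize(np.hstack([a,b]),(800,300),interpolation=cv2.INTER_AREA))
E
```

```text
clock: 2.75
tcp_pos: [0.3752, -0.0586, 0.1225]
tcp_rot: [0.983, 0.184, -0.001, -0.001]
ft_force: [0.5, -0.0, 0.1]
finger_gap: 0.0397
grip_force: 0.0
```

View pics/c1.png

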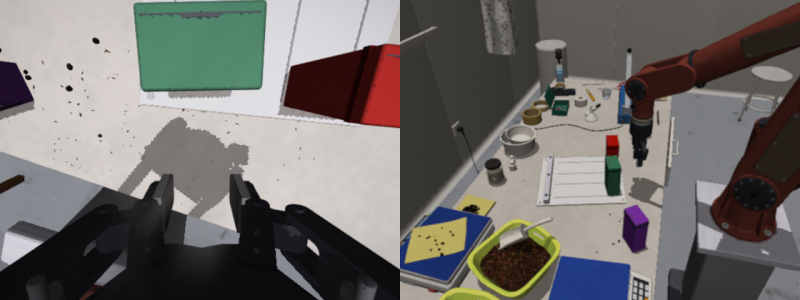

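The wrist view shows the green carton at (200,45) in the half-size frame, square to and centred on the fingers. Red is off to the right, purple to the left.

```bash
python3 -m creep '[0.93,0.37,0,0,0,0,4, 0.93,0.37,0,0,0,0,4, 0.93,0.37,0,0,0,0,4, 0.93,0.37,0,0,0,0,4, 0.93,0.37,0,0,0,0,4, 0.47,0.18,0,0,0,0,4, 0.47,0.18,0,0,0,0,4, 0.47,0.18,0,0,0,0,4, 0.47,0.18,0,0,0,0,4]'
python3 -m creep '[0.47,0.18,0,0,0,0,4, 0.47,0.18,0,0,0,0,4, 0.47,0.18,0,0,0,0,4, 0.47,0.18,0,0,0,0,4, 0.47,0.18,0,0,0,0,4, 0.47,0.18,0,0,0,0,4]'
python3 - <<'E'
from h import *
save('wrist','w2.png');save('side','s2.png')
a=cv2.imread('pics/w2.png');b=cv2.imread('pics/s2.png')[130:340,150:430]
cv2.imwrite('pics/c2.png',np.hstack([cv2.resize(a,(400,300),interpolation=cv2.INTER_AREA),cv2.resize(b,(400,300))]))
E
```

```text
clock: 3.98
tcp_pos: [0.4405, -0.0332, 0.1233]
tcp_rot: [0.983, 0.182, -0.0, -0.0]
ft_force: [0.1, 0.2, 1.5]
finger_gap: 0.0402
grip_force: 0.2
clock: 4.72
tcp_pos: [0.4688, -0.0223, 0.1233]
tcp_rot: [0.983, 0.182, 0.0, -0.0]
ft_force: [-0.3, 0.0, 0.0]
finger_gap: 0.0401
grip_force: 0.0
```

View pics/c2.png

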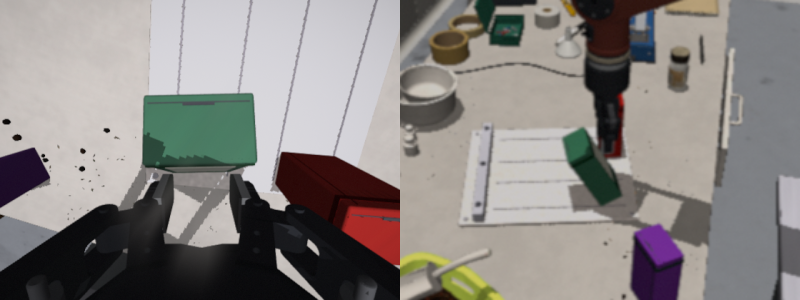

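Green is mid-fall towards the bar. I'll let it settle while backing off.

```bash
python3 -m creep '[0,0,0,0,0,0,4, -1.3,-0.5,0,0,0,0,4, -1.3,-0.5,0,0,0,0,4, -1.3,-0.5,0,0,0,0,4, -1.3,-0.5,0,0,0,0,4, -1.3,-0.5,0,0,0,0,4, 0,0,0,0,0,0,4, 0,0,0,0,0,0,4]'
python3 - <<'E'
from h import *
save('wrist','w3.png');save('side','s3.png');save('scene','sc3.png')
print(get_obs()['tcp_pos'])
a=cv2.imread('pics/w3.png');b=cv2.imread('pics/s3.png')[185:295,185:325];c=cv2.imread('pics/sc3.png')[175:275,195:345]
cv2.imwrite('pics/c3.png',np.vstack([np.hstack([cv2.resize(a,(400,300),interpolation=cv2.INTER_AREA),cv2.resize(c,(400,300))]),np.hstack([cv2.resize(b,(400,300)),np.zeros((300,400,3),np.uint8)])]))
for n in['wrist','side','scene']:
  for m in masks_of(n,'green_carton')[:3]:
    q=cv2.minAreaRect(np.argwhere(m['region'])[:,::-1].astype(np.float32));print(n,m['conf'],cv2.boxPoints(q).round(1).tolist())
E
```

```text
clock: 5.82
tcp_pos: [0.4039, -0.0476, 0.1236]
tcp_rot: [0.983, 0.182, 0.001, 0.0]
ft_force: [0.3, -0.9, 0.1]
finger_gap: 0.0401
grip_force: 0.0
[ 0.40401155 -0.04744867  0.12347052]
wrist 0.94 [[-0.0, 127.0], [53.0, 127.0], [53.0, 193.0], [0.0, 193.0]]
wrist 0.86 [[222.0, 0.0], [333.0, 0.0], [333.0, 99.0], [222.0, 99.0]]
side 0.74 [[309.3999938964844, 351.0], [313.3999938964844, 286.79998779296875], [348.70001220703125, 289.0], [344.70001220703125, 353.20001220703125]]
side 0.73 [[233.6999969482422, 249.60000610351562], [285.3999938964844, 242.89999389648438], [289.5, 274.3999938964844], [237.6999969482422, 281.1000061035156]]
side 0.63 [[286.3999938964844, 239.89999389648438], [288.0, 187.60000610351562], [306.79998779296875, 188.1999969482422], [305.1000061035156, 240.5]]
scene 0.92 [[114.0, 182.1999969482422], [150.8000030517578, 176.0], [160.10000610351562, 231.8000030517578], [123.30000305175781, 237.89999389648438]]
scene 0.87 [[219.89999389648438, 226.0], [244.6999969482422, 182.0], [272.3999938964844, 197.60000610351562], [247.60000610351562, 241.60000610351562]]
```

View pics/c3.png

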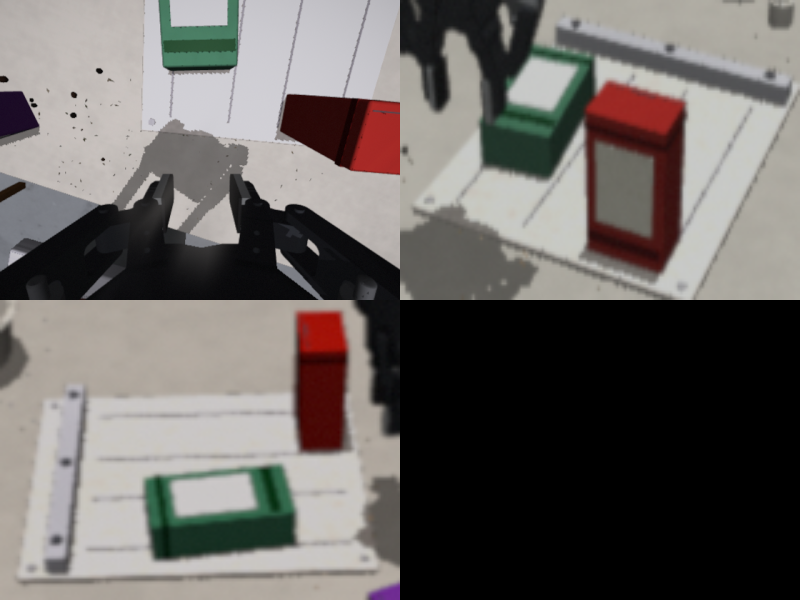

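Green now lies panel up in the left lane, about 0.09 rad off the bar's normal, with red untouched. Next I descend behind it and square the tool to the board.

```bash
python3 -m creep '[-0.1,0.4,-2,0,0,-1.8,4, -0.1,0.4,-2,0,0,-1.8,4, -0.1,0.3,-2,0,0,-1.6,4, 0,0,-2,0,0,0,4, 0,0,-1.7,0,0,0,4, 0.96,0.27,0,0,0,0,4, 0.96,0.27,0,0,0,0,4, 0.96,0.27,0,0,0,0,4, 0.96,0.27,0,0,0,0,4, 0.96,0.27,0,0,0,0,4, 0,0,0,0,0,0,4]'
python3 -m creep '[0.48,0.14,0,0,0,0,4, 0.48,0.14,0,0,0,0,4, 0.48,0.14,0,0,0,0,4, 0.48,0.14,0,0,0,0,4, 0.48,0.14,0,0,0,0,4, 0.48,0.14,0,0,0,0,4, 0.48,0.14,0,0,0,0,4, 0.48,0.14,0,0,0,0,4]'
python3 -m creep '[0.48,0.14,0,0,0,0,4, 0.48,0.14,0,0,0,0,4, 0.48,0.14,0,0,0,0,4, 0.48,0.14,0,0,0,0,4, 0.48,0.14,0,0,0,0,4, 0,0,0,0,0,0,4]'
python3 - <<'E'
from h import *
save('wrist','w4.png');save('side','s4.png');save('scene','sc4.png')
a=cv2.imread('pics/w4.png');b=cv2.imread('pics/s4.png')[185:295,185:325];c=cv2.imread('pics/sc4.png')[175:275,195:345]
cv2.imwrite('pics/c4.png',np.vstack([np.hstack([cv2.resize(a,(400,300),interpolation=cv2.INTER_AREA),cv2.resize(c,(400,300))]),np.hstack([cv2.resize(b,(400,300)),np.zeros((300,400,3),np.uint8)])]))
p=np.array(get_obs()['tcp_pos'])[:2]-[.5844,-.0606];print(p@[.9624,.2718],p@[-.2718,.9624])
E
```

```text
clock: 7.5
tcp_pos: [0.4496, -0.0229, 0.0266]
tcp_rot: [0.99, 0.138, 0.0, 0.0]
ft_force: [-0.1, 0.4, 0.0]
finger_gap: 0.0402
grip_force: 0.0
clock: 8.5
tcp_pos: [0.4872, -0.0116, 0.0261]
tcp_rot: [0.991, 0.137, -0.0, -0.0]
ft_force: [-1.2, 0.6, -0.2]
finger_gap: 0.0398
grip_force: 0.4
clock: 9.25
tcp_pos: [0.5119, -0.0047, 0.0266]
tcp_rot: [0.991, 0.137, 0.001, 0.0]
ft_force: [0.3, 0.4, 0.5]
finger_gap: 0.04
grip_force: 0.0
-0.055147366239798844 0.07355680242483188
```

View pics/c4.png

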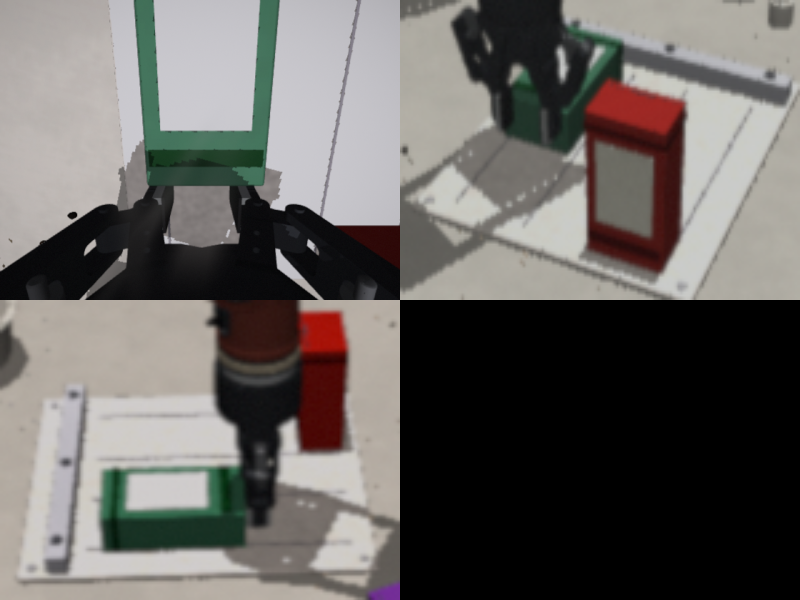

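Carton is squared and advancing, with about 30 mm to go. I'll push most of it, then creep in while watching the force.

```bash
python3 -m creep '[0.48,0.14,0,0,0,0,4, 0.48,0.14,0,0,0,0,4, 0.48,0.14,0,0,0,0,4, 0.48,0.14,0,0,0,0,4, 0.3,0.08,0,0,0,0,4, 0.2,0.06,0,0,0,0,4]'
python3 -m creep '[0.2,0.05,0,0,0,0,4, 0.2,0.05,0,0,0,0,4]'
python3 -m creep '[0.2,0.05,0,0,0,0,4, 0.2,0.05,0,0,0,0,4]'
```

```text
clock: 10.15
tcp_pos: [0.5352, 0.0023, 0.0263]
tcp_rot: [0.99, 0.138, -0.0, 0.0]
ft_force: [-2.2, -0.5, 0.4]
finger_gap: 0.0397
grip_force: 1.0
clock: 10.4
tcp_pos: [0.5391, 0.0032, 0.0263]
tcp_rot: [0.991, 0.137, -0.0, -0.0]
ft_force: [-2.4, -1.3, 0.9]
finger_gap: 0.0401
grip_force: 2.6
clock: 10.65
tcp_pos: [0.539, 0.0033, 0.0257]
tcp_rot: [0.99, 0.138, -0.005, 0.0]
ft_force: [-12.4, -4.8, 8.3]
finger_gap: 0.0397
grip_force: 7.2
```

```bash
python3 -m creep '[0.15,0.04,0,0,0,0,4, 0,0,0,0,0,0,4]'
python3 -m creep '[-0.4,-0.11,0,0,0,0,4, -0.4,-0.11,0,0,0,0,4, -1,-0.28,0,0,0,0,4, -3,-0.85,0,0,0,0,4, -3,-0.85,0,0,0,0,4, 0,0,3,0,0,0,4, 0,0,5,0,0,0,4, 0,0,5,0,0,0,4, 0,0,5,0,0,0,4, 0,0,0,0,0,0,4]'
python3 - <<'E'
from h import *
save('wrist','w5.png');save('side','s5.png');save('scene','sc5.png')
a=cv2.imread('pics/w5.png');b=cv2.imread('pics/s5.png')[185:295,185:325];c=cv2.imread('pics/sc5.png')[175:275,195:345]
cv2.imwrite('pics/c5.png',np.vstack([np.hstack([cv2.resize(a,(400,300),interpolation=cv2.INTER_AREA),cv2.resize(c,(400,300))]),np.hstack([cv2.resize(b,(400,300)),cv2.resize(b[55:,:80],(400,300))])]))
E
```

```text
clock: 10.9
tcp_pos: [0.5389, 0.0034, 0.0254]
tcp_rot: [0.99, 0.138, -0.007, 0.0]
ft_force: [-14.3, -4.9, 10.3]
finger_gap: 0.0403
grip_force: 7.7
clock: 12.15
tcp_pos: [0.4705, -0.0181, 0.212]
tcp_rot: [0.99, 0.138, 0.006, 0.002]
ft_force: [0.4, -0.5, -0.5]
finger_gap: 0.0401
grip_force: 0.0
```

View pics/c5.png

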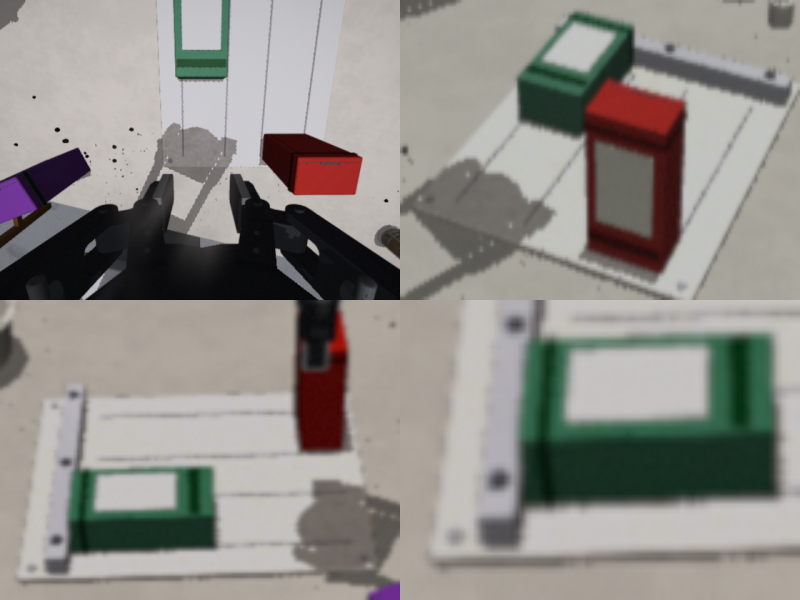

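Green lies panel up with its whole top end against the bar: the edge is parallel in the side view and the tool stalled at about 14 N. Red hasn't moved, and the arm is clear.

```bash
python3 -c "
from plant import *
print(finish_job())"
```

```text
the job is handed in; nothing more can be done
None
```

The green carton was tipped towards the bar, lies white panel up and was pushed flush against the stop bar; the red carton still stands in place, the jar was never approached, and the job is handed in at about 12 s of the 45 s (no verdict was returned).

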